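# Close the tea caddy until its cap clicks

## Robot

A 7-joint arm with a two-finger parallel gripper is mounted at the origin on the work surface. World frame = base frame: x ahead of the robot, y to its left, z up, the work surface at z = 0. Lengths are in mm, angles in rad, forces in N, time in s.
With the tool pointing down it reaches from about 400 to 850 mm from the base axis. Payload 4.5 kg.
Tool frame: the origin (TCP) lies between the finger pads; the fingertips stand 11 mm ahead of it and the grasp point (between the pads) lies 8 mm behind it; z points along the fingers, y is the line along which they close (so a half turn about z gives the same grasp; the last joint's range is limited). The gripper opens to 85 mm and grips with 20 to 120 N. Pads are 22 mm wide; open, the fingers measure 114 mm over their backs; the gripper's body (76 mm by 85 mm) begins 54 mm behind the grasp point. The pads swing forward as they close: fully open they stand 13 mm farther back than shut.
Start: joints at [1.301, 0.689, -0.195, 1.565, 0.157, 0.902, -0.215], TCP at [186.997, -596.394, 242.317] pointing down, gripper open.
Joint ranges: [-3.01, 3.01], [-0.46, 2.08], [-1.47, 1.51], [0.13, 2.56], [-1, 4.14], [0.04, 2.09], [-2.66, 2.66]. Speed limits (rad/s): [2.57, 2.57, 3.14, 3.14, 3.14, 3.14, 3.14].

## Interface

Orientations are given as a rotation vector (axis times angle).
In Python, from plant import get_state, camera, job_done gives the robot as it stands.
- The arm moves only by the shell command python3 -m pendant 'ROWS' [OPENING] [FORCE]. ROWS is JSON, a list that holds one entry, the list of rows, each a list of 6 numbers: the shift along the tool's x, y, z as a fraction of full scale, then the turn, a rotation vector about the tool's x, y, z as a fraction of full scale. A call has 1 to 12 rows; each row shifts and turns the commanded pose from where the row before left it, along the tool's axes as they then stand; what a row does not reach is not made up. Full scale, the value 1, is 0.5 m for a shift and 360 degrees for a turn. A row lasts 1/12 s, in which the tool goes at most 41.7 mm and 7.16 degrees, less where a joint would pass 70% of its speed; a pose out of reach is approached as far as the arm can. A call with a number of a shift or a turn outside -1 to 1 is refused whole. A call with a gripper value outside its range is refused whole. OPENING is the closure, from -1 (fully open) to 1 (shut), set as the call begins (- or left out, the last holds). The fingers move at their own pace and stop on an object; FORCE is the grip in N (left out, the last holds). Time passes only in rows, so rows that do not move let the fingers close. It gives the time, the measured TCP pose, the force, the opening and the grip force at its end, in the units of the state.
- get_state(): the state, without advancing time (a new reading comes with each control period).
- camera(name): name is "scene" or "top"; returns a dict with "img" (384x512x3 uint8, red, green, blue), "fovy" (degrees; the focal length in pixels is half the picture's height over the tangent of half this angle, whatever the lens; pixels are square), "cx", "cy" (the principal point, pixels), "k1" (the pictures are not rectified: a ray, as slopes to the right and down, at radius r is drawn at 1 + k1 r^2 times it, then the intrinsics apply), "R" (3x3) and "t" (3): a world point X has camera coordinates R X + t. Camera axes: x right, y down, z forward; pixel columns grow to the right and rows downward; lengths in mm; the calibration is good to about 2 mm. A picture is of the moment at which its call begins. There is no depth.
- job_done(): hands the job in; it is judged then, once.
The state is a dict: "clock": time; "joint_positions": joint angles; "qvel": joint speeds; "joint_efforts": joint torques, N m; "position": TCP position; "eef_rot": TCP orientation; "wrist_force": force on the tool from outside, world axes, zero at the start; "torque": the same for the moment, N m; "finger_gap": finger opening in mm; "gripper_force": force on a finger pad.
Only numpy, scipy, OpenCV 4.12 (cv2) and the standard library are available. Lean on these libraries where they do the work, as an engineer would, in place of code of your own. Each camera call takes 0.05 s, during which the arm holds its last target. There are 200 camera calls.

## Task

Close the black tea caddy: take its twist cap from the glass tray, set it flat on the caddy's neck with its two lugs down through the two gaps under the white marks, and turn it clockwise (seen from above) until its slip clutch slips and clicks. One click is enough and a second does no harm, but stop before a third; handle it gently, leave the cap closed there, let go, and do not push the tea glasses, the sugar dish or the tray about.

Things in the scene. Friction and masses are not known exactly. Their poses are not given: they have to be found in the camera images.
- cap_ridge (a point): Loose black twist cap, 0.14 kg, 55 mm tall, upright in the tray: flange 86 mm across, 8 mm thick; on it a grip ridge 62 x 16 mm, 29 mm tall, white line on top. Point on the axis in the ridge, 42 mm above the cap's bottom, 16 mm above the flange's top, 24 mm above its underside. x along the ridge, y across (pinch across y, near the ridge's top), z up. Half a turn makes no difference.
- lugs (a point): On the cap's axis, 3 mm above its bottom, in the grey inner core (43 mm hub reaching 18 mm below the flange). x runs through the core's two orange lugs at its very bottom: they reach 32 mm from the axis, 9 mm wide, 6 mm high. In line with the ridge at the start.
- cap_slip (a joint): Slip clutch in the cap: angle (rad) of core relative to outer cap, 0 at the start. When the core is stopped and the cap turned on, clockwise, it grows against about 0.2 to 0.3 N m; torque builds up, then drops suddenly at each click (passing about 0.09, 0.26, 0.44). It rests at 0.175 (10 degrees) after one click, 0.35 after two. Only felt once the cap is on.
- caddy_mouth (a point): Centre of the caddy neck's rim, 130 mm above the counter. x points through one of two opposite gaps (other at -x) in the ledge inside the neck, marked white on rim, neck and shoulder. Ledge 4 to 9 mm below the rim, its hole 48 mm wide; lugs pass within 0.25 rad of a gap's middle. Cap seated: flange flat on the rim, cap_ridge 24 mm above this point, lug bottoms 18 mm below it.
- caddy: Black round caddy, 116 mm wide, fixed to the counter on a 132 mm steel foot; neck 84 mm outside, 72 mm inside; origin at the centre of its underside, axes as caddy_mouth. Turned clockwise, the lugs run under the ledge, so the cap is locked. Hidden stops hold the core 0.65 to 1.35 rad past the middle of the gap: different each time, not visible, only felt; then the clutch slips.
- tray: Rectangular clear glass tray, 150 mm (x) by 210 mm (y), rim 18 mm high, floor 6 mm thick, origin at the centre of its underside; fixed, the cap stands on its floor.
- glass_a: Tea glass, clear, 68 mm across, 85 mm tall, origin at the centre of its underside; loose bystander.
- glass_b: Tea glass like the other; loose bystander.
- sugar: White sugar dish with clip-on lid, about 98 mm across, 70 mm tall, origin at the centre of its underside; loose bystander.
There are look-alikes about, which are no part of the job. There is more than one size of the part that bears cap_ridge; the job needs the largest.

How it is judged:
By the outcome, as a careful person would: the job done as asked, in the order asked, and still so for the second after the job is handed in, with the robot touching nothing.
It also fails if it takes over 58 s, if anything falls off the work surface, if the arm or the gripper's body presses on something with over 40 N, if the wrist force passes 120 N, or if a joint passes its speed limit or range.

## Working session

There is one attempt and no reset: what is moved stays moved. The work goes in short steps, Python scripts to look and compute and a shell command to move; the robot and the scene stay as the last step left them, time stands still between calls to the robot, and variables do not carry over. Pictures are saved under pics/ and viewed, at most 10 in all, crops included, and the job is handed in when it is done.

```bash
mkdir -p pics; ls
python3 - <<'E'
from plant import *
import cv2,pickle
s=get_state();print({k:(v if not hasattr(v,'round') else v) for k,v in s.items()})
for n in("scene","top"):
    c=camera(n);pickle.dump(c,open(n+'.pkl','wb'));cv2.imwrite(f'pics/{n}0.png',c['img'][:,:,::-1])
    print(n,c['fovy'],c['cx'],c['cy'],c['k1'],c['R'],c['t'])
E
```

```text
pics
{'clock': 0.0, 'joint_positions': array([ 1.30078091,  0.69002697, -0.19449199,  1.5663654 ,  0.15730626,
        0.90245657, -0.21515176]), 'qvel': array([-5.54809234e-04, -3.88945383e-04,  3.96463889e-04, -1.98338266e-03,
       -2.32397012e-05,  9.31282158e-04, -1.15293926e-04]), 'joint_efforts': array([ 6.34958033e-04, -5.39610565e+01, -1.26635492e+00, -1.58544123e+01,
        9.07443085e-03,  9.38986370e-03,  7.97707884e-06]), 'position': array([ 186.73042155, -595.79308949,  241.45093588]), 'eef_rot': array([-3.10361388e+00, -4.75158366e-01,  6.66491900e-04]), 'wrist_force': array([-0.26279963, -1.00373615,  1.25766118]), 'torque': array([ 0.06546691,  0.00713453, -0.02411943]), 'gripper_force': 0.0, 'finger_gap': 85.40522560854728}
scene 46.95756953728559 262.1474378680704 187.69333041688415 -0.04252029584305389 [[-0.83077665  0.55650092  0.01081176]
 [ 0.39637014  0.60513801 -0.69043371]
 [-0.3907696  -0.56931074 -0.72331487]] [ 479.66350177  -96.03090087 1496.12162828]
top 56.53206065949463 257.35198793714505 193.30260028929683 -0.026729454881016752 [[-2.11392374e-02 -9.99773677e-01 -2.39339010e-03]
 [-9.95329659e-01  2.12706897e-02 -9.41617102e-02]
 [ 9.41913083e-02  3.91705410e-04 -9.95554039e-01]] [-55.85975428 549.22002186 996.1549592 ]
```

View pics/top0.png

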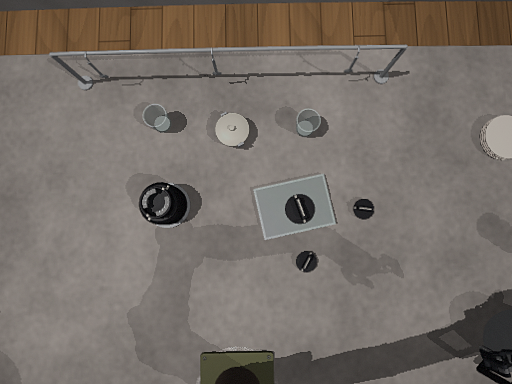

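View pics/scene0.png

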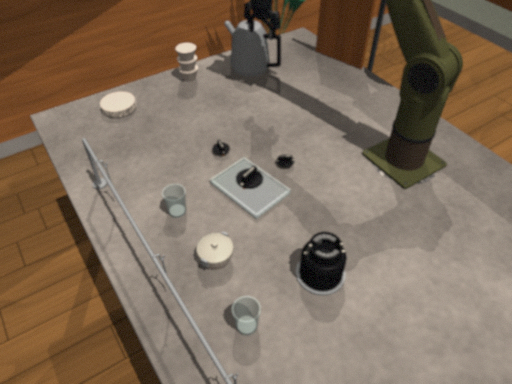

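Candidates for the cap in the top picture are the large cap in the tray at (300,209) and two smaller look-alikes at (363,209) and (306,261). By the description I choose the one in the tray. The caddy is at (162,204). I'll check both in close crops.

Run:
```python
import cv2,pickle,numpy as np
t=pickle.load(open('top.pkl','rb'))['img'][:,:,::-1];s=pickle.load(open('scene.pkl','rb'))['img'][:,:,::-1]
f=lambda im,x,y,w=66,k=6:cv2.resize(im[y:y+w,x:x+w],None,fx=k,fy=k,interpolation=cv2.INTER_CUBIC)
a=np.hstack([f(t,130,170,64,6),f(t,268,176,64,6)])
cv2.imwrite('pics/c1.png',a)
cv2.imwrite('pics/c2.png',np.hstack([f(s,290,230,66,6),f(s,216,150,66,6)]))
```

```text
(no output)
```

View pics/c1.png

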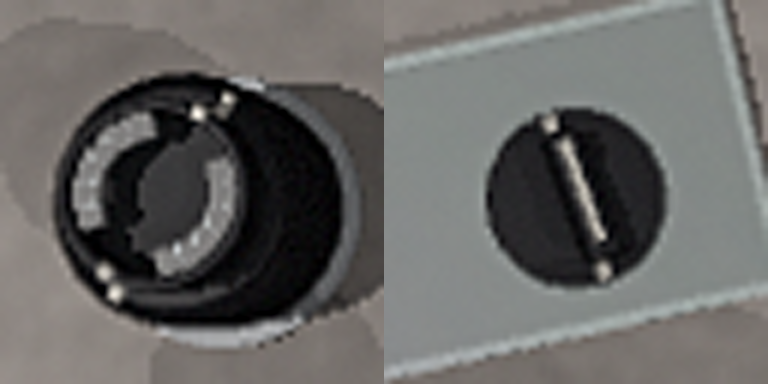

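View pics/c2.png

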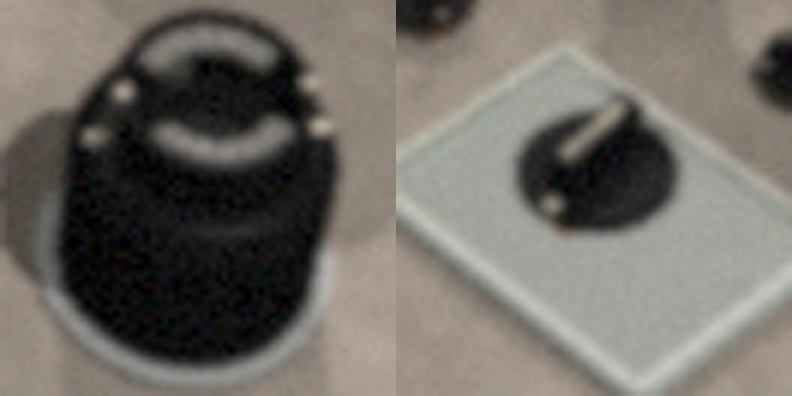

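The crops confirm the cap in the tray: it has the largest flange, with white marks at top pixels (295,196) and (304,221). The caddy's rim marks are at top pixels (162.6,188.6) and (146.9,214.8), and at scene pixels (310,245) and (341,243).

```bash
cat > h.py <<'E'
import numpy as np,cv2,pickle
from scipy.spatial.transform import Rotation as Ro
def K(c):
    f=192/np.tan(np.radians(c['fovy'])/2);return np.array([[f,0,c['cx']],[0,f,c['cy']],[0,0,1.]])
def proj(c,X): # exact model by OpenCV
    return cv2.projectPoints(np.atleast_2d(np.float64(X)),cv2.Rodrigues(c['R'])[0],np.float64(c['t']),K(c),np.array([c['k1'],0,0,0.]))[0][:,0]
def back(c,p,z):
    n=cv2.undistortPoints(np.float64(p).reshape(-1,1,2),K(c),np.array([c['k1'],0,0,0.]))[:,0]
    d=np.c_[n,np.ones(len(n))]@c['R'];o=-c['R'].T@c['t']
    return o+d*((z-o[2])/d[:,2])[:,None]
E
python3 - <<'E'
from h import *
T,S=[pickle.load(open(n+'.pkl','rb')) for n in('top','scene')]
np.set_printoptions(precision=1,suppress=True)
def show(n,c,p,z):
    X=back(c,p,z);d=X[0]-X[1];print(n,X[:,:2].tolist(),'mid',X.mean(0)[:2],'len',np.linalg.norm(d),'yaw %.3f'%np.arctan2(d[1],d[0]))
show('caddyT',T,[(162.6,188.6),(146.9,214.75)],130)
show('caddyS',S,[(310.1,244.75),(341.25,243.25)],130)
show('capT marks',T,[(295.1,195.9),(304,220.9)],32)
show('capT line',T,[(297.7,198.9),(303.5,215.2)],61)
show('capS line',S,[(244.1,175.4),(253.2,167.1)],61)
print('disc',back(T,[(299.6,208.6)],32),'S mark',back(S,[(241.4,183.6)],32))
# refine: ledge/neck by ellipse of flange dark blob
for nm,c,x,y in(('T',T,300,209),('S',S,248,178)):
    g=c['img'].max(2);m=np.uint8(g<75)*255;m=cv2.morphologyEx(m,cv2.MORPH_CLOSE,np.ones((5,5)))
    n,l,st,ce=cv2.connectedComponentsWithStats(m);i=l[y,x];print(nm,st[i],ce[i],back(c,[ce[i]],32))
E
```

```text
caddyT [[555.4539760189552, 176.47410943171164], [488.8957927296501, 216.65909754819288]] mid [522.2 196.6] len 77.74847286406644 yaw -0.543
caddyS [[554.7046660233952, 175.49293550625208], [487.5304285515299, 214.4350886063363]] mid [521.1 195. ] len 77.64579491509478 yaw -0.525
capT marks [[537.6185170624915, -174.65478114560227], [466.21997129840787, -197.61425518854435]] mid [ 501.9 -186.1] len 74.9992652334306 yaw 0.311
capT line [[526.6941664569567, -178.5113783871344], [481.44748347093963, -193.03558927948123]] mid [ 504.1 -185.8] len 47.52067995391581 yaw 0.311
capS line [[525.3366161039305, -177.7650610117406], [482.15612443442444, -193.29248846736937]] mid [ 503.7 -185.5] len 45.88742599242299 yaw 0.345
disc [[ 501.2 -186.3   32. ]] S mark [[ 536.3 -177.    32. ]]
T [285 194  30  30 697] [299.5 208.5] [[ 501.7 -186.1   32. ]]
S [237 168  25  20 374] [249.3 178.4] [[ 503.7 -182.9   32. ]]
```

```bash
cat >> h.py <<'E'
def go(x,y,z,yaw=None):
    from plant import get_state
    s=get_state();R=Ro.from_rotvec(s['eef_rot']).as_matrix()
    d=R.T@(np.array([x,y,z])-s['position']);a=np.arctan2(R[1,0],R[0,0])
    print('t',round(s['clock'],2),'pos',s['position'].round(1),'yaw %.3f'%a,'tilt',R[2,:2].round(3),'F',s['wrist_force'].round(1),'gap %.1f'%s['finger_gap'],'q7 %.2f'%s['joint_positions'][6])
    print('tool mm',d.round(1),'frac',(d/500).round(4), '' if yaw is None else 'turn z frac %.4f'%(-((yaw-a+np.pi)%(2*np.pi)-np.pi)/2/np.pi))
E
python3 -c "from h import *;go(502,-186,120,.315)"
```

```text
t 0.1 pos [ 186.8 -595.8  241.5] yaw 0.304 tilt [-0.    -0.002] F [ 0.7 -0.2 -0.4] gap 85.6 q7 -0.22
tool mm [ 423.4 -296.5  122. ] frac [ 0.8469 -0.5931  0.244 ] turn z frac -0.0018
```

```bash
python3 -m pendant '[[[0.06,-0.042,0,0,0,0],[0.06,-0.042,0,0,0,0],[0.06,-0.042,0,0,0,0],[0.06,-0.042,0,0,0,0],[0.06,-0.042,0,0,0,0],[0.06,-0.042,0,0,0,0],[0.06,-0.042,0,0,0,0],[0.06,-0.042,0,0,0,0],[0.06,-0.042,0,0,0,0],[0.06,-0.042,0,0,0,0],[0.04,-0.03,0.02,0,0,-0.002],[0,0,0,0,0,0]]]'; python3 -c "from h import *;go(502,-186,120,.315)"
```

```text
clock: 1.1
position: [428.8, -279.2, 231.2]
eef_rot: [-3.095, -0.511, -0.003]
wrist_force: [-0.3, -0.4, 1.2]
finger_gap: 85.5
gripper_force: 0.0
t 1.1 pos [ 428.8 -279.2  231.2] yaw 0.328 tilt [ 0.003 -0.004] F [-0.3 -0.4  1.2] gap 85.5 q7 -0.89
tool mm [ 99.  -64.2 111.8] frac [ 0.198  -0.1285  0.2235] turn z frac 0.0020
```

```bash
python3 -m pendant '[[[0.05,-0.032,0.02,0,0,0],[0.05,-0.032,0.02,0,0,0],[0.05,-0.032,0.04,0,0,0],[0.03,-0.02,0.05,0,0,0],[0.018,-0.0125,0.05,0,0,0],[0,0,0.043,0,0,0],[0,0,0,0,0,0],[0,0,0,0,0,0]]]'; python3 -c "from h import *;go(502,-186,48,.315)"
```

```text
clock: 1.77
position: [497.9, -194.4, 120.0]
eef_rot: [-3.102, -0.494, 0.005]
wrist_force: [0.4, -1.2, -0.7]
finger_gap: 85.3
gripper_force: 0.0
t 1.77 pos [ 497.9 -194.4  120. ] yaw 0.316 tilt [-0.003 -0.001] F [ 0.4 -1.2 -0.7] gap 85.3 q7 -1.12
tool mm [ 6.8 -6.7 72. ] frac [ 0.0136 -0.0133  0.144 ] turn z frac 0.0001
```

```bash
python3 -m pendant '[[[0.012,-0.012,0,0,0,0],[0,0,0.03,0,0,0],[0,0,0.03,0,0,0],[0,0,0.03,0,0,0],[0,0,0.03,0,0,0],[0,0,0,0,0,0],[0,0,0,0,0,0]]]'; python3 -c "from h import *;go(502,-186,48,.315)"
```

```text
clock: 2.35
position: [503.4, -186.8, 61.8]
eef_rot: [3.102, 0.494, 0.001]
wrist_force: [0.5, -0.3, 0.1]
finger_gap: 85.3
gripper_force: 0.0
t 2.35 pos [ 503.4 -186.8   61.8] yaw 0.316 tilt [0.001 0.001] F [ 0.5 -0.3  0.1] gap 85.3 q7 -1.15
tool mm [-1.1 -1.2 13.8] frac [-0.0023 -0.0024  0.0275] turn z frac 0.0001
```

```bash
python3 -m pendant '[[[-0.002,-0.002,0.015,0,0,0],[0,0,0.012,0,0,0],[0,0,0,0,0,0]]]'; python3 -m pendant '[[[0,0,0,0,0,0],[0,0,0,0,0,0],[0,0,0,0,0,0],[0,0,0,0,0,0],[0,0,0,0,0,0],[0,0,0,0,0,0],[0,0,0,0,0,0],[0,0,0,0,0,0],[0,0,0,0,0,0],[0,0,0,0,0,0]]]' 1 50;python3 -c "from h import *;go(502,-186,48,.315)"
```

```text
clock: 2.6
position: [501.5, -185.8, 47.0]
eef_rot: [-3.102, -0.495, 0.001]
wrist_force: [0.4, 0.4, 0.1]
finger_gap: 85.4
gripper_force: 0.0
clock: 3.43
position: [501.8, -186.1, 47.4]
eef_rot: [3.102, 0.495, 0.0]
wrist_force: [-0.7, -1.3, 0.9]
finger_gap: 14.8
gripper_force: 51.6
t 3.43 pos [ 501.8 -186.1   47.4] yaw 0.316 tilt [0. 0.] F [-0.7 -1.3  0.9] gap 14.8 q7 -1.16
tool mm [ 0.2 -0.  -0.6] frac [ 0.0003 -0.     -0.0012] turn z frac 0.0002
```

```bash
python3 -m pendant '[[[0,0,-0.01,0,0,0],[0,0,-0.03,0,0,0],[0,0,-0.05,0,0,0],[0,0,-0.06,0,0,0],[0,0,-0.07,0,0,0],[0,0,-0.07,0,0,0],[0,0,-0.06,0,0,0],[0,0,-0.03,0,0,0],[0,0,0,0,0,0]]]'; python3 -m pendant '[[[0.012,-0.03,0,0,0,0],[0.024,-0.06,0,0,0,0],[0.024,-0.06,0,0,0,0],[0.024,-0.06,0,0,0,0],[0.024,-0.06,0,0,0,0],[0.024,-0.06,0,0,0,0],[0.024,-0.06,0,0,0,0],[0.024,-0.06,0,0,0,0],[0.024,-0.06,0,0,0,0],[0.024,-0.06,0,0,0,0],[0.024,-0.06,0,0,0,0],[0.012,-0.03,0,0,0,0]]]'; python3 -m pendant '[[[0,0,0,0,0,-0.015],[0,0,0,0,0,-0.019],[0,0,0,0,0,-0.019],[0,0,0,0,0,-0.019],[0,0,0,0,0,-0.019],[0,0,0,0,0,-0.019],[0,0,0,0,0,-0.019],[0,0,0,0,0,-0.019],[0,0,0,0,0,-0.019],[0,0,0,0,0,-0.019],[0,0,0,0,0,-0.019],[0,0,0,0,0,-0.019]]]'; python3 -c "from h import *;go(521.7,196,200,2.606)"
```

```text
clock: 4.18
position: [503.4, -186.3, 241.0]
eef_rot: [3.099, 0.494, 0.01]
wrist_force: [0.3, 0.6, -1.2]
finger_gap: 14.9
gripper_force: 51.4
clock: 5.18
position: [522.9, 174.2, 235.8]
eef_rot: [-3.098, -0.503, 0.003]
wrist_force: [-0.1, 1.0, -1.8]
finger_gap: 15.1
gripper_force: 51.4
clock: 6.18
position: [523.2, 168.3, 235.6]
eef_rot: [-2.036, -2.39, 0.005]
wrist_force: [-0.5, 0.6, -1.0]
finger_gap: 15.2
gripper_force: 51.3
t 6.18 pos [523.2 168.3 235.6] yaw 1.730 tilt [-0.001 -0.003] F [-0.5  0.6 -1. ] gap 15.2 q7 -0.63
tool mm [27.6  3.  35.6] frac [0.0553 0.0061 0.0712] turn z frac -0.1394
```

```bash
python3 -m pendant '[[[0.0275,0.003,0,0,0,0],[0.0275,0.003,0.0,0,0,0],[0,0,0.02,0,0,-0.0174],[0,0,0.02,0,0,-0.0174],[0,0,0.01,0,0,-0.0174],[0,0,0,0,0,-0.0174],[0,0,0,0,0,-0.0174],[0,0,0,0,0,-0.0174],[0,0,0,0,0,-0.0174],[0,0,0,0,0,-0.0174],[0,0,0,0,0,0],[0,0,0,0,0,0]]]'
python3 - <<'E'
from h import *
from plant import camera
go(521.7,196,170,2.606)
f=lambda im,x,y,w=66,k=6:cv2.resize(im[y:y+w,x:x+w],None,fx=k,fy=k,interpolation=cv2.INTER_CUBIC)
s,t=camera('scene'),camera('top');pickle.dump((s,t),open('p2.pkl','wb'))
cv2.imwrite('pics/p2.png',np.hstack([f(s['img'],290,200)[:,:,::-1],f(t['img'],120,165)[:,:,::-1]]))
print(proj(s,[[521.7,196,130],[521.7,196,212]]),proj(t,[[521.7,196,130],[521.7,196,212]]))
E
```

```text
clock: 7.18
position: [522.4, 195.9, 211.0]
eef_rot: [-0.846, -3.023, 0.002]
wrist_force: [-0.4, -0.2, -2.5]
finger_gap: 15.2
gripper_force: 51.3
t 7.18 pos [522.4 195.9 211. ] yaw 2.596 tilt [ 0.002 -0.002] F [-0.4 -0.2 -2.5] gap 15.2 q7 -0.01
tool mm [ 0.5 -0.2 41. ] frac [ 0.001  -0.0004  0.082 ] turn z frac -0.0016
[[325.79876463 244.39134343]
 [329.87534544 223.35505772]] [[154.98700142 201.81551069]
 [144.93768592 199.34836413]]
```

View pics/p2.png

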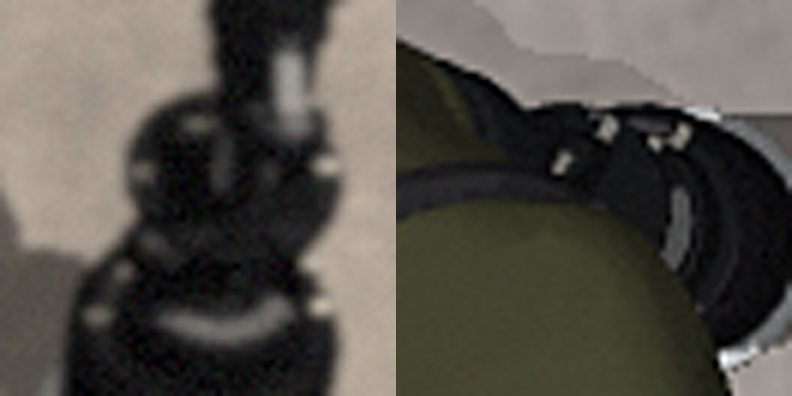

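The scene crop shows the flange marks at (313.6,228.1) and (344.2,226.8). The top crop shows a flange mark at (154.8,185.8) and the end of the ridge line at (147.3,191.3). The cap appears level and aligned above the neck, so I'll compare the two numerically within each camera.

Run:
```python
from h import *
s,t=pickle.load(open('p2.pkl','rb'))
X=back(s,[(313.6,228.1),(344.2,226.8)],195.6);d=X[0]-X[1];print(X.round(1).tolist(),X.mean(0),np.arctan2(d[1],d[0]),np.linalg.norm(d))
Y=back(t,[(154.8,185.8)],195.6);print(Y, 'center est at yaw -.535:',Y[0,:2]-37.5*np.array([np.cos(.535),-np.sin(.535)]))
```

```text
[[552.7, 176.8, 195.6], [489.8, 213.6, 195.6]] [521.28216614 195.17787146 195.6       ] -0.5295354004439464 72.90695663132423
[[555.15338429 177.72090186 195.6       ]] center est at yaw -.535: [522.89331069 196.83994084]
```

```bash
python3 -m pendant '[[[0.001,0,0.02,0,0,-0.0015],[0,0,0.02,0,0,0],[0,0,0.02,0,0,0],[0,0,0.014,0,0,0],[0,0,0,0,0,0],[0,0,0,0,0,0]]]';python3 -m pendant '[[[0,0,0.006,0,0,0],[0,0,0.006,0,0,0],[0,0,0.006,0,0,0],[0,0,0,0,0,0],[0,0,0,0,0,0]]]'; python3 -c "from h import *;go(521.7,196,153.4,2.606)"
```

```text
clock: 7.78
position: [522.4, 196.6, 174.5]
eef_rot: [-0.828, -3.029, 0.002]
wrist_force: [0.3, 0.8, -2.2]
finger_gap: 15.1
gripper_force: 51.3
clock: 8.2
position: [522.8, 196.6, 166.2]
eef_rot: [-0.829, -3.03, 0.0]
wrist_force: [-0.8, 0.4, -1.3]
finger_gap: 14.9
gripper_force: 51.3
t 8.2 pos [522.8 196.6 166.2] yaw 2.608 tilt [-0. -0.] F [-0.8  0.4 -1.3] gap 14.9 q7 -0.06
tool mm [ 0.6 -1.1 12.8] frac [ 0.0013 -0.0021  0.0256] turn z frac 0.0003
```

```bash
python3 -m pendant '[[[0.0005,-0.002,0.006,0,0,0],[0,0,0.006,0,0,0],[0,0,0,0,0,0],[0,0,0,0,0,0]]]';python3 -m pendant '[[[0,0,0.004,0,0,0],[0,0,0.004,0,0,0],[0,0,0,0,0,0],[0,0,0,0,0,0]]]'; python3 -c "from h import *;go(522,195.8,153.4,2.606)"
```

```text
clock: 8.53
position: [522.0, 195.8, 160.0]
eef_rot: [-0.828, -3.03, 0.001]
wrist_force: [0.6, 0.8, -1.4]
finger_gap: 15.0
gripper_force: 51.3
clock: 8.87
position: [522.0, 195.9, 156.1]
eef_rot: [-0.828, -3.03, 0.0]
wrist_force: [0.5, -0.6, -1.3]
finger_gap: 15.0
gripper_force: 51.3
t 8.87 pos [522.  195.9 156.1] yaw 2.608 tilt [ 0. -0.] F [ 0.5 -0.6 -1.3] gap 15.0 q7 -0.07
tool mm [-0.  -0.1  2.7] frac [-0.     -0.0002  0.0055] turn z frac 0.0003
```

```bash
python3 -m pendant '[[[0,0,0.0025,0,0,0],[0,0,0.002,0,0,0],[0,0,0,0,0,0],[0,0,0,0,0,0]]]';python3 -m pendant '[[[0,0,0.001,0,0,0],[0,0,0,0,0,0],[0,0,0,0,0,0]]]';  python3 -m pendant '[[[0,0,0.001,0,0,0],[0,0,0,0,0,0],[0,0,0,0,0,0]]]'; python3 -c "from h import *;go(522,195.8,153.4,2.606)"
```

```text
clock: 9.2
position: [522.0, 195.9, 154.0]
eef_rot: [-0.828, -3.03, 0.0]
wrist_force: [0.3, -0.4, -1.3]
finger_gap: 14.9
gripper_force: 51.3
clock: 9.45
position: [522.2, 196.0, 153.6]
eef_rot: [0.828, 3.03, 0.0]
wrist_force: [-0.8, -0.9, 0.3]
finger_gap: 14.8
gripper_force: 51.3
clock: 9.7
position: [522.2, 196.1, 153.5]
eef_rot: [0.828, 3.03, 0.0]
wrist_force: [-0.6, -1.0, 4.4]
finger_gap: 14.8
gripper_force: 52.1
t 9.7 pos [522.2 196.1 153.5] yaw 2.608 tilt [-0.001  0.   ] F [-0.6 -1.   4.4] gap 14.8 q7 -0.08
tool mm [ 0.  -0.3  0.1] frac [ 0.0001 -0.0006  0.0002] turn z frac 0.0003
```

```bash
cat > r.py <<'E'
from h import *
from plant import get_state
s=get_state();R=Ro.from_rotvec(s['eef_rot']).as_matrix()
print('t %.2f yaw %.3f'%(s['clock'],np.arctan2(R[1,0],R[0,0])),'pos',s['position'].round(1),'F',s['wrist_force'].round(1),'T',s['torque'].round(3),'j7 %.3f'%s['joint_efforts'][6])
E
python3 r.py; P="python3 -m pendant"
$P '[[[0,0,0,0,0,0.008],[0,0,0,0,0,0.008],[0,0,0,0,0,0.008],[0,0,0,0,0,0]]]' >/dev/null; python3 r.py
$P '[[[0,0,0,0,0,0.008],[0,0,0,0,0,0.008],[0,0,0,0,0,0.008],[0,0,0,0,0,0]]]' >/dev/null; python3 r.py
$P '[[[0,0,0,0,0,0.008],[0,0,0,0,0,0.008],[0,0,0,0,0,0.008],[0,0,0,0,0,0]]]' >/dev/null; python3 r.py
$P '[[[0,0,0,0,0,0.008],[0,0,0,0,0,0.008],[0,0,0,0,0,0]]]'; python3 r.py
```

```text
t 9.70 yaw 2.608 pos [522.2 196.1 153.5] F [-0.6 -1.   4.4] T [-0.29   0.339 -0.016] j7 0.004
t 10.03 yaw 2.455 pos [523.1 195.1 153.5] F [ 1.1 -2.   4.2] T [-0.605 -0.079  0.022] j7 -0.442
t 10.37 yaw 2.305 pos [522.8 195.  153.5] F [ 0.7 -1.2  6.2] T [-0.587  0.066  0.052] j7 -0.403
t 10.70 yaw 2.154 pos [522.6 194.9 153.4] F [ 0.7 -2.3  5.1] T [-0.641  0.189  0.099] j7 -0.392
clock: 10.95
position: [522.4, 194.9, 153.4]
eef_rot: [1.625, 2.687, -0.002]
wrist_force: [1.0, -2.4, 5.9]
finger_gap: 14.9
gripper_force: 52.3
t 10.95 yaw 2.054 pos [522.4 194.9 153.4] F [ 1.  -2.4  5.9] T [-0.626  0.192  0.045] j7 -0.381
```

```bash
P="python3 -m pendant"
$P '[[[0,0,0,0,0,0.004],[0,0,0,0,0,0.004],[0,0,0,0,0,0]]]' >/dev/null; python3 r.py
$P '[[[0,0,0,0,0,0.004],[0,0,0,0,0,0.004],[0,0,0,0,0,0]]]' >/dev/null; python3 r.py
$P '[[[0,0,0,0,0,0.004],[0,0,0,0,0,0.004],[0,0,0,0,0,0]]]' >/dev/null; python3 r.py
$P '[[[0,0,0,0,0,0.004],[0,0,0,0,0,0.004],[0,0,0,0,0,0]]]' >/dev/null; python3 r.py
```

```text
t 11.20 yaw 2.005 pos [522.4 194.8 153.4] F [-0.3 -2.8  6.2] T [-0.698  0.279  0.092] j7 -0.242
t 11.45 yaw 1.954 pos [522.3 194.7 153.4] F [ 0.5 -3.1  7.3] T [-0.742  0.254  0.037] j7 -0.247
t 11.70 yaw 1.904 pos [522.2 194.7 153.4] F [-0.2 -2.9  6.8] T [-0.77   0.341  0.073] j7 -0.249
t 11.95 yaw 1.854 pos [522.1 194.7 153.4] F [-0.2 -2.9  6.9] T [-0.818  0.363  0.11 ] j7 -0.249
```

```bash
P="python3 -m pendant"
$P '[[[0,0,0,0,0,0.004],[0,0,0,0,0,0.004],[0,0,0,0,0,0]]]' >/dev/null; python3 r.py
$P '[[[0,0,0,0,0,0.004],[0,0,0,0,0,0.004],[0,0,0,0,0,0]]]' >/dev/null; python3 r.py
$P '[[[0,0,0,0,0,0.004],[0,0,0,0,0,0.004],[0,0,0,0,0,0]]]' >/dev/null; python3 r.py
$P '[[[0,0,0,0,0,0.004],[0,0,0,0,0,0.004],[0,0,0,0,0,0]]]' >/dev/null; python3 r.py
```

```text
t 12.20 yaw 1.804 pos [522.  194.7 153.4] F [-0.3 -3.5  7.3] T [-0.787  0.458  0.136] j7 -0.325
t 12.45 yaw 1.755 pos [522.  194.7 153.4] F [-0.8 -3.3  7.6] T [-0.763  0.333  0.382] j7 -0.510
t 12.70 yaw 1.703 pos [522.  194.7 153.4] F [ 0.2 -4.2  7.6] T [-0.792  0.39   0.101] j7 -0.254
t 12.95 yaw 1.653 pos [521.9 194.7 153.4] F [ 0.1 -4.6  7.8] T [-0.695  0.525  0.08 ] j7 -0.279
```

The torque built to about 0.38 N m at yaw 1.755 and then dropped to about 0.1, which is one click. I'll turn a touch further to the detent's rest position, then let go and back off.

```bash
P="python3 -m pendant"
$P '[[[0,0,0,0,0,0.0025],[0,0,0,0,0,0],[0,0,0,0,0,0]]]' >/dev/null; python3 r.py
$P '[[[0,0,-0.001,0,0,0],[0,0,0,0,0,0],[0,0,0,0,0,0]]]' - 20 >/dev/null; python3 r.py
$P '[[[0,0,0,0,0,0],[0,0,0,0,0,0],[0,0,0,0,0,0],[0,0,0,0,0,0],[0,0,0,0,0,0],[0,0,0,0,0,0],[0,0,0,0,0,0],[0,0,0,0,0,0]]]' -1; python3 r.py
$P '[[[0,0,-0.02,0,0,0],[0,0,-0.04,0,0,0],[0,0,-0.06,0,0,0],[0,0,-0.07,0,0,0],[0,0,-0.07,0,0,0],[-0.06,0,0,0,0,0],[-0.07,0,0,0,0,0],[-0.07,0,0,0,0,0],[-0.07,0,0,0,0,0],[-0.07,0,0,0,0,0],[0,0,0,0,0,0],[0,0,0,0,0,0]]]'; python3 r.py
python3 - <<'E'
from h import *
from plant import camera
f=lambda im,x,y,w=66,k=6:cv2.resize(im[y:y+w,x:x+w],None,fx=k,fy=k,interpolation=cv2.INTER_CUBIC)
s,t=camera('scene'),camera('top');pickle.dump((s,t),open('p3.pkl','wb'))
cv2.imwrite('pics/p3.png',np.hstack([f(s['img'],290,220)[:,:,::-1],f(t['img'],125,165)[:,:,::-1]]))
E
```

```text
t 13.20 yaw 1.638 pos [521.9 194.7 153.4] F [-0.4 -3.9  6.8] T [-0.739  0.514  0.179] j7 -0.188
t 13.45 yaw 1.638 pos [522.  195.2 153.5] F [ 0.3 -3.7  4.1] T [-0.809  0.182  0.17 ] j7 -0.132
clock: 14.12
position: [522.1, 196.0, 153.5]
eef_rot: [2.147, 2.294, 0.0]
wrist_force: [-0.2, 0.1, 0.9]
finger_gap: 85.5
gripper_force: 0.0
t 14.12 yaw 1.637 pos [522.1 196.  153.5] F [-0.2  0.1  0.9] T [ 0.037  0.038 -0.022] j7 0.000
clock: 15.12
position: [533.4, 23.4, 284.0]
eef_rot: [2.152, 2.287, -0.001]
wrist_force: [-0.3, 0.4, -0.2]
finger_gap: 85.3
gripper_force: 0.0
t 15.12 yaw 1.631 pos [533.4  23.4 284. ] F [-0.3  0.4 -0.2] T [ 0.004 -0.005  0.045] j7 0.084
```

View pics/p3.png

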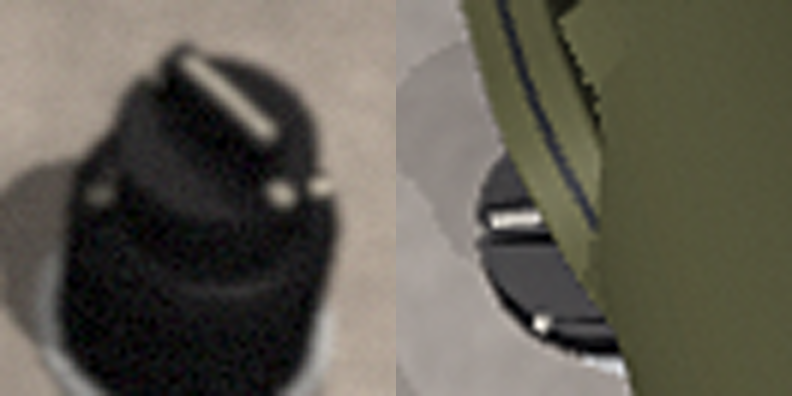

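The picture shows the cap seated flat on the neck and turned well past the marks, with the ridge line at scene pixels (320.8,229.6) to (334.9,241.9). I'll check its angle.

Run:
```python
from h import *
s,t=pickle.load(open('p3.pkl','rb'))
X=back(s,[(320.75,229.6),(334.9,241.9)],167);d=X[1]-X[0];print(X.mean(0),np.arctan2(d[1],d[0]),np.linalg.norm(d))
X0=back(s,[(336.4,251.75)],138)[0]-[521.3,195.2,138];print(np.arctan2(X0[1],X0[0]),np.linalg.norm(X0))
s0=pickle.load(open('scene.pkl','rb'))
d=cv2.absdiff(s0['img'],s['img']).max(2)
for n,(x,y) in dict(ga=(175,199),gb=(246,315),sug=(214,250),tray=(250,190)).items(): print(n,(d[y-22:y+22,x-18:x+18]>40).sum())
```

```text
[522.31421638 197.34890136 167.        ] 1.669567840263841 47.672486085411386
1.6394805014538962 36.0483104949262
ga 0
gb 0
sug 0
tray 538
```

```bash
python3 -c "from plant import job_done;print(job_done())"
```

```text
the job is handed in; nothing more can be done
None
```

The caddy is closed: I seated the cap flat, turned it clockwise until I felt one clutch click, and let go; in the scene picture the cap holds its angle and the glasses and sugar dish look unmoved (job handed in after about 15 s of robot time).

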